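# Find the free cover of the sample box and push it open

### The arm

A 6-joint arm with a two-finger parallel gripper is mounted at the origin on the work surface. World frame = base frame: x ahead of the robot, y to its left, z up, the work surface at z = 0. Lengths are in m, angles in rad, forces in N, time in s.
With the tool pointing down it reaches from about 0.35 to 0.775 m from the base axis. Payload 5.5 kg.
Tool frame: the origin (TCP) lies at the very end of the fingers, on their centre line; the grasp point (between the pads) lies 19 mm behind it (r.tcp_to_grasp is the distance from the TCP to the grasp point, in m); z points along the fingers, y is the line along which they close (so a half turn about z gives the same grasp; the last joint's range is limited). The gripper opens to 85 mm and grips with 20 to 120 N. Pads are 22 mm wide; open, the fingers measure 114 mm over their backs; the gripper's body (76 mm by 85 mm) begins 54 mm behind the grasp point. The pads swing forward as they close: fully open they stand 13 mm farther back than shut.
Start: joints at [-1.391, 0.313, 0.046, 1.304, 0, 1.431], TCP at [0.181, -0.546, 0.231] pointing down, gripper open.
Joint ranges: [-2.76, 2.76], [-0.86, 1.69], [-1.03, 1.26], [-2.2, 2.34], [-1.47, 1.5], [-3.14, 3.14]. Speed limits (rad/s): [2.57, 2.57, 3.14, 3.14, 3.14, 3.14].

### API

Orientations are given as a rotation vector (axis times angle).
In Python, from cell import r, claw, camera, calibration, workorder, sensors gives the robot as it stands. Calls block until the motion is done:
- r.move_ptp(position, orientation): joint-space move of the TCP to a pose.
- r.move_l(position, orientation=None, feed=0.15, max_force=None): straight line of the TCP; orientation=None keeps the orientation; feed is the mean speed in m/s. With max_force (N) it stops when the force on the tool has changed by that much, and returns True; else False.
- r.move_j(angles): joint-space move.
- claw.set_gripper(opening): opening from 0.0 (shut) to 1.0 (fully open); the grip force is fixed at half the most; returns when the fingers have stopped.
- r.pause(seconds).
- r.solve_ik(position, orientation): joint angles nearest the present ones, or None.
- camera(name): name is "side" or "top" or "wrist"; returns the picture (420x560x3 uint8, blue, green, red); there is no depth.
- calibration(name): a dict with "vfov" (degrees; the focal length in pixels is half the picture's height over the tangent of half this angle, whatever the lens; pixels are square), "cx", "cy" (the principal point, pixels), "D" ([k1, k2, p1, p2, k3] as OpenCV has them; the pictures are not rectified), "R" (3x3) and "t" (3): a world point X has camera coordinates R X + t. Camera axes: x right, y down, z forward; pixel columns grow to the right and rows downward; lengths in m; the calibration is good to about 2 mm. A picture is of the moment at which its call begins: read the wrist's pose just before it. calibration takes no time and is no camera call; for the wrist camera it gives the pose at the moment of the call.
A pose or a line that the arm cannot do raises r.PlanningError and nothing moves.
- workorder.close_job(): hands the job in; it is judged then, once.
Readings, each from a call of its own:
- sensors.get_time_s(): time.
- sensors.get_q(): joint angles.
- sensors.get_joint_vel(): joint speeds.
- sensors.get_joint_torque(): joint torques, N m.
- sensors.get_ee_pos(): TCP position.
- sensors.get_tcp_rot(): TCP orientation.
- sensors.get_force(): force on the tool from outside, world axes, zero at the start.
- sensors.get_ft_torque(): the same for the moment, N m.
- sensors.get_width(): opening from 0.0 (shut) to 1.0 (fully open).
- sensors.get_finger_force(): force on a finger pad.
Only numpy, scipy, OpenCV 4.12 (cv2) and the standard library are available. Lean on these libraries where they do the work, as an engineer would, in place of code of your own. Each camera call takes 0.05 s, during which the arm holds its last target. There are 200 camera calls.

### The job

One of the four white covers in the blue sample box is free, the others are held from below: press gently on the ribbed ends to find the cover that rocks, then push its raised edge up and over until it stays open by itself, leaning clearly back beyond upright. Work with the fingertips only: do not grip or lift anything, and leave the glassware and the stopper where they stand.

Things in the scene. Friction and masses are not known exactly. Their poses are not given: they have to be found in the camera images.
- sample_box: blue box fixed to the bench, 156 (x) by 490 (y) by 80 mm high; origin at the centre of its underside, x away from the robot (turned up to 0.25 rad), y along the row, z up. Four identical white covers lie flush in its top over wells 86 mm wide (y), 112 long (x), 70 deep, centred at y = +180, +60, -60, -180 mm (covers 1, 2, 3, 4) and x = 0.
- cover_1 (a joint): tilt of cover 1 (rad) about its steel pin along the box's y: 0 = shut and flush (the least), grows as the ribbed far end sinks into the well and the plain near edge rises; 1.57 = upright, 2.3 = end of travel, leaning away from the robot. Only one cover, which varies, is free; its stiff pin keeps it at any angle. A held cover gives under 0.1 at 20 N and springs back.
- cover_1_press (a point): point on the top face of cover 1's ribbed end, mid-width, 31 mm beyond the pin; moves with the cover, z out of its face. About 1.5 to 4 N on the ribbed end tilts a free cover; a held one rests there on a hidden springy stop. Cover: smooth white plate (friction about 0.35) 106 (x) by 80 (y) by 6 mm, 100 g, 58 mm plain from the pin towards the robot, 48 mm ribbed beyond it.
- cover_1_axis (a point): fixed point of the box above cover 1's pin at mid-width, level with the box's top, 80 mm above the bench (the pin's centre is 3 mm below); axes as the box's. A fingertip pressed some 20 mm down at the press point leaves a free cover at about 0.75 rad; from 0.5 rad on, a level push away from the robot against its raised near edge swings it up and over.
- cover_2 (a joint): tilt of cover 2 (rad) about its steel pin along the box's y: 0 = shut and flush (the least), grows as the ribbed far end sinks into the well and the plain near edge rises; 1.57 = upright, 2.3 = end of travel, leaning away from the robot. Only one cover, which varies, is free; its stiff pin keeps it at any angle. A held cover gives under 0.1 at 20 N and springs back.
- cover_2_press (a point): point on the top face of cover 2's ribbed end, mid-width, 31 mm beyond the pin; moves with the cover, z out of its face. About 1.5 to 4 N on the ribbed end tilts a free cover; a held one rests there on a hidden springy stop. Cover: smooth white plate (friction about 0.35) 106 (x) by 80 (y) by 6 mm, 100 g, 58 mm plain from the pin towards the robot, 48 mm ribbed beyond it.
- cover_2_axis (a point): fixed point of the box above cover 2's pin at mid-width, level with the box's top, 80 mm above the bench (the pin's centre is 3 mm below); axes as the box's. A fingertip pressed some 20 mm down at the press point leaves a free cover at about 0.75 rad; from 0.5 rad on, a level push away from the robot against its raised near edge swings it up and over.
- cover_3 (a joint): tilt of cover 3 (rad) about its steel pin along the box's y: 0 = shut and flush (the least), grows as the ribbed far end sinks into the well and the plain near edge rises; 1.57 = upright, 2.3 = end of travel, leaning away from the robot. Only one cover, which varies, is free; its stiff pin keeps it at any angle. A held cover gives under 0.1 at 20 N and springs back.
- cover_3_press (a point): point on the top face of cover 3's ribbed end, mid-width, 31 mm beyond the pin; moves with the cover, z out of its face. About 1.5 to 4 N on the ribbed end tilts a free cover; a held one rests there on a hidden springy stop. Cover: smooth white plate (friction about 0.35) 106 (x) by 80 (y) by 6 mm, 100 g, 58 mm plain from the pin towards the robot, 48 mm ribbed beyond it.
- cover_3_axis (a point): fixed point of the box above cover 3's pin at mid-width, level with the box's top, 80 mm above the bench (the pin's centre is 3 mm below); axes as the box's. A fingertip pressed some 20 mm down at the press point leaves a free cover at about 0.75 rad; from 0.5 rad on, a level push away from the robot against its raised near edge swings it up and over.
- cover_4 (a joint): tilt of cover 4 (rad) about its steel pin along the box's y: 0 = shut and flush (the least), grows as the ribbed far end sinks into the well and the plain near edge rises; 1.57 = upright, 2.3 = end of travel, leaning away from the robot. Only one cover, which varies, is free; its stiff pin keeps it at any angle. A held cover gives under 0.1 at 20 N and springs back.
- cover_4_press (a point): point on the top face of cover 4's ribbed end, mid-width, 31 mm beyond the pin; moves with the cover, z out of its face. About 1.5 to 4 N on the ribbed end tilts a free cover; a held one rests there on a hidden springy stop. Cover: smooth white plate (friction about 0.35) 106 (x) by 80 (y) by 6 mm, 100 g, 58 mm plain from the pin towards the robot, 48 mm ribbed beyond it.
- cover_4_axis (a point): fixed point of the box above cover 4's pin at mid-width, level with the box's top, 80 mm above the bench (the pin's centre is 3 mm below); axes as the box's. A fingertip pressed some 20 mm down at the press point leaves a free cover at about 0.75 rad; from 0.5 rad on, a level push away from the robot against its raised near edge swings it up and over.
- vial_1: bystander: small capped glass jar, 24 mm across, 40 high, standing on the box's top between covers 1 and 2; origin at the centre of its underside
- vial_2: bystander: the same kind of jar, standing between covers 3 and 4; origin at the centre of its underside
- stopper: bystander: black rubber stopper, 24 mm across, 22 high, on the box's top between covers 2 and 3; origin at the centre of its underside
- amber_bottle: bystander: amber bottle, 64 mm across, 140 high, on the bench to the right of the box; origin at the centre of its underside
- flask_1: bystander: conical glass flask, 76 mm across, 130 high, on the bench to the right of the box; origin at the centre of its underside
- flask_2: bystander: conical glass flask, 66 mm across, 110 high, on the bench to the left of the box; origin at the centre of its underside
- beaker: bystander: glass beaker, 66 mm across, 85 high, on the bench to the left of the box; origin at the centre of its underside

How it is judged:
On the way:
1. the free cover rocks: its ribbed end is pressed down, still well short of upright ((value of joint cover_1 between 0.25 and 1.4 rad or value of joint cover_2 between 0.25 and 1.4 rad or value of joint cover_3 between 0.25 and 1.4 rad or value of joint cover_4 between 0.25 and 1.4 rad)), for 0.1 s.
At the end, for the whole second after the job is handed in: one cover leans back beyond upright (more than 1.7 rad) and is at rest, the other three are shut (under 0.1 rad), and every bystander stands upright (within 0.3 rad) within 30 mm of where it was (((value of joint cover_1 above 1.7 rad and velocity of joint cover_1 between -0.1 and 0.1 rad/s and value of joint each of cover_2, cover_3, cover_4 below 0.1 rad) or (value of joint cover_2 above 1.7 rad and velocity of joint cover_2 between -0.1 and 0.1 rad/s and value of joint each of cover_1, cover_3, cover_4 below 0.1 rad) or (value of joint cover_3 above 1.7 rad and velocity of joint cover_3 between -0.1 and 0.1 rad/s and value of joint each of cover_1, cover_2, cover_4 below 0.1 rad) or (value of joint cover_4 above 1.7 rad and velocity of joint cover_4 between -0.1 and 0.1 rad/s and value of joint each of cover_1, cover_2, cover_3 below 0.1 rad)) and distance of each of vial_1, vial_2, stopper, amber_bottle, flask_1, flask_2, beaker from where it was at the start of the episode below 0.03 m and angle between each of vial_1, vial_2, stopper, amber_bottle, flask_1, flask_2, beaker's own z axis and vertical below 0.3 rad); the robot touches nothing.
It fails at once if a cover is pressed, struck or gripped with more than 80 N (contact force between the fingers and cover_1 above 80 N or contact force between the fingers and cover_2 above 80 N or contact force between the fingers and cover_3 above 80 N or contact force between the fingers and cover_4 above 80 N).
It fails at once if a bystander is lifted, pushed more than 30 mm or knocked over (not (distance of vial_1 from where it was at the start of the episode below 0.03 m) or not (distance of vial_2 from where it was at the start of the episode below 0.03 m) or not (distance of stopper from where it was at the start of the episode below 0.03 m) or not (distance of amber_bottle from where it was at the start of the episode below 0.03 m) or not (distance of flask_1 from where it was at the start of the episode below 0.03 m) or not (distance of flask_2 from where it was at the start of the episode below 0.03 m) or not (distance of beaker from where it was at the start of the episode below 0.03 m) or not (angle between vial_1's own z axis and vertical below 0.3 rad) or not (angle between vial_2's own z axis and vertical below 0.3 rad) or not (angle between stopper's own z axis and vertical below 0.3 rad) or not (angle between amber_bottle's own z axis and vertical below 0.3 rad) or not (angle between flask_1's own z axis and vertical below 0.3 rad) or not (angle between flask_2's own z axis and vertical below 0.3 rad) or not (angle between beaker's own z axis and vertical below 0.3 rad)).
It also fails if it takes over 48 s, if anything falls off the work surface, if the arm or the gripper's body presses on something with over 40 N, if the wrist force passes 120 N, or if a joint passes its speed limit or range.

## Working session

There is one attempt and no reset: what is moved stays moved. The work goes in short steps, each a Python script; the robot and the scene stay as the last script left them, time stands still between calls to the robot, and variables do not carry over. Pictures are saved under pics/ and viewed, at most 10 in all, crops included, and the job is handed in when it is done.

```bash
ls; mkdir -p pics
python3 - <<'E'
from cell import r,claw,camera,calibration,workorder,sensors
import cv2
for n in("top","side"):
    cv2.imwrite(f"pics/{n}0.png",camera(n)); c=calibration(n); print(n,c)
print(sensors.get_time_s(),sensors.get_tcp_rot())
E
```

```text
pics
top {'vfov': 57.69497717954886, 'cx': 271.3054266219611, 'cy': 212.1239346745736, 'D': array([0.02313543, 0.        , 0.        , 0.        , 0.        ]), 'R': array([[ 0.01750182, -0.99983105, -0.00561678],
       [-0.98730685, -0.01639513, -0.15797587],
       [ 0.15785709,  0.00831035, -0.987427  ]]), 't': array([-1.15832689e-03,  5.26789326e-01,  1.20540691e+00])}
side {'vfov': 43.83316406794483, 'cx': 284.98432045194966, 'cy': 214.0730839887274, 'D': array([-0.06036996,  0.        ,  0.        ,  0.        ,  0.        ]), 'R': array([[ 0.95947986, -0.28100034,  0.02090973],
       [-0.15389346, -0.58473973, -0.79648995],
       [ 0.23604069,  0.7609982 , -0.60429011]]), 't': array([-0.49632135,  0.14913912,  1.27408735])}
0.1 [-3.09990396e+00 -4.99929191e-01  2.86706393e-05]
```

View pics/top0.png

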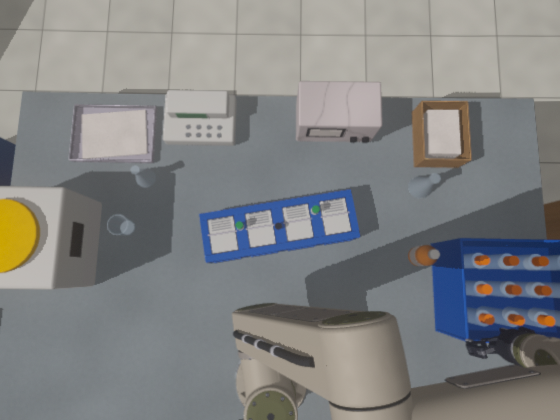

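View pics/side0.png

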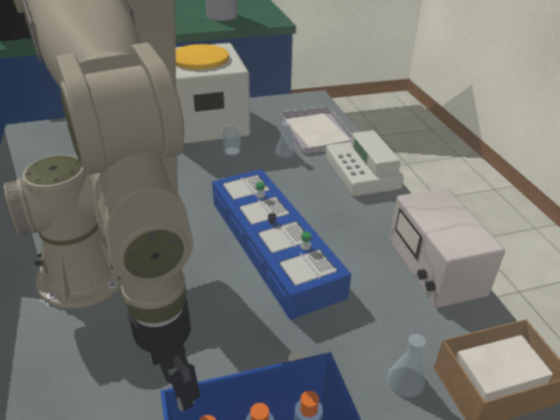

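The top view shows the box at columns 202–358, rows 190–262, with the covers near (222,235), (261,229), (298,222) and (336,217). Jars are at (240,226) and (316,210), and the stopper at (279,226). The arm is clear of the box. The side view agrees with this.

```bash
cat > h.py <<'E'
from cell import r,claw,camera,calibration,workorder,sensors
import cv2, numpy as np
def ray(n,pts,z,c=None):
    c=c or calibration(n); f=210/np.tan(np.radians(c["vfov"])/2)
    K=np.array([[f,0,c["cx"]],[0,f,c["cy"]],[0,0,1]])
    u=cv2.undistortPoints(np.array(pts,float).reshape(-1,1,2),K,c["D"]).reshape(-1,2)
    R=np.array(c["R"]); C=-R.T@c["t"]; d=np.c_[u,np.ones(len(u))]@R
    return C+d*((z-C[2])/d[:,2])[:,None]
E
python3 - <<'E'
from h import *
for n,img,roi in(("top","pics/top0.png",(195,185,170,80)),("side","pics/side0.png",(205,165,150,150))):
    im=cv2.imread(img); x,y,w,h=roi; s=im[y:y+h,x:x+w]; hsv=cv2.cvtColor(s,cv2.COLOR_BGR2HSV)
    m=((hsv[...,1]<70)&(hsv[...,2]>135)).astype(np.uint8)*255
    m=cv2.morphologyEx(m,cv2.MORPH_CLOSE,np.ones((5,5)))
    for c in cv2.findContours(m,cv2.RETR_EXTERNAL,cv2.CHAIN_APPROX_NONE)[0]:
        if cv2.contourArea(c)<250: continue
        p=ray(n,c.reshape(-1,2)+[x,y],.08)[:,:2]
        (cx,cy),wh,a=cv2.minAreaRect((p*1000).astype(np.float32)); print(n,cv2.contourArea(c),round(cx),round(cy),np.round(wh),round(a,1))
im=cv2.imread("pics/top0.png")[175:275,190:370]; cv2.imwrite("pics/crop.png",cv2.resize(im,None,fx=4,fy=4,interpolation=cv2.INTER_CUBIC))
E
```

```text
top 1608.5 459 102 [108. 207.] 10.2
top 838.0 492 -84 [107. 101.] 10.1
top 752.5 512 -193 [108.  87.] 8.8
side 1004.0 511 -194 [108.  89.] 13.4
side 832.5 489 -81 [106.  99.] 7.0
side 631.0 469 44 [111.  90.] 10.3
side 522.5 447 155 [106.  99.] 8.6
side 306.5 738 137 [126.  66.] 75.7
```

View pics/crop.png

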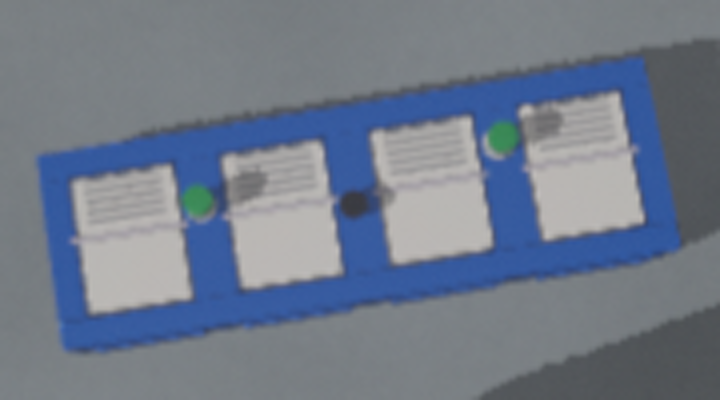

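The crop shows the four covers with clear corners and the pin line, ribbed ends at the top (away from the robot). I'll fit the box frame to the 16 corners.

Run:
```python
from h import *
px=np.array([(70,180),(172,165),(192,300),(86,314),(221,153),(324,140),(343,275),(240,290),(371,129),(472,115),(493,250),(390,265),(519,105),(620,92),(645,225),(541,240)],float)
p=ray("top",(px+.5)/4-.5+[190,175],.08)[:,:2]
m=np.array([(s+dx,yc+dy) for s in[0] for yc in(.18,.06,-.06,-.18) for dx,dy in((.048,.04),(.048,-.04),(-.058,-.04),(-.058,.04))])
# model origin on pin line
mc,pc=m.mean(0),p.mean(0); U,S,Vt=np.linalg.svd((m-mc).T@(p-pc)); R=(U@Vt).T
t=pc-R@mc; a=np.arctan2(R[1,0],R[0,0]); print("yaw",a,"pin origin",t); print(np.round((p-(m@R.T+t))*1000,1).tolist())
pin=ray("top",[[ (72+.5)/4+189.5,(241)/4+174.5],[635/4+189.5,148/4+174.5]],.08)[:,:2]; print("pinline local",(pin-t)@R)
v=ray("top",[[198/4+189.5,202/4+174.5],[502/4+189.5,138/4+174.5]],.12)[:,:2]; print("vials local",(v-t)@R)
v=ray("top",[[353/4+189.5,204/4+174.5]],.10)[:,:2]; print("stopper",(v-t)@R)
np.save("box.npy",[*t,a])
for yc in(.18,.06,-.06,-.18): print("press",t+R@[.031,yc], np.linalg.norm(t+R@[.031,yc]))
```

```text
yaw 0.1767324084825558 pin origin [ 0.48459734 -0.01580784]
[[0.1, 0.8], [-0.7, -0.7], [-2.5, -1.3], [-0.7, 2.2], [2.6, 0.2], [0.3, -2.5], [-2.1, -0.6], [-1.1, 0.9], [2.7, -0.3], [1.3, -1.7], [-1.6, 0.3], [-0.7, 2.1], [3.0, 0.4], [0.7, -1.1], [-1.0, -0.7], [-0.2, 2.1]]
pinline local [[ 0.00040494  0.22550524]
 [ 0.00272641 -0.22408765]]
vials local [[ 0.00967646  0.12093468]
 [ 0.0214421  -0.11635064]]
stopper [[-0.00823917  0.00394849]]
press [0.48346797 0.16683861] 0.5114454055610784
press [0.50456563 0.0487078 ] 0.5069111628205104
press [ 0.52566329 -0.06942302] 0.5302277351426913
press [ 0.54676095 -0.18755383] 0.5780345796205049
```

```bash
cat >> h.py <<'E'
from scipy.spatial.transform import Rotation as Ro
tx,ty,a=np.load("box.npy")
def W(x,y,z): c,s=np.cos(a),np.sin(a); return [tx+c*x-s*y, ty+s*x+c*y, z]
ROT=(Ro.from_euler('z',a)*Ro.from_euler('x',np.pi)).as_rotvec()
YC={1:.18,2:.06,3:-.06,4:-.18}
E
python3 - <<'E'
from h import *
claw.set_gripper(0.0)
r.move_ptp(W(.031,-.18,.25),ROT)
for k in(4,3,2,1):
    y=YC[k]
    r.move_l(W(.031,y,.15),ROT,feed=.25)
    r.move_l(W(.031,y,.09),feed=.12)
    f0=np.array(sensors.get_force())
    hit=r.move_l(W(.031,y,.060),feed=.03,max_force=8)
    print(k,hit,np.round(sensors.get_ee_pos(),4),np.round(np.array(sensors.get_force())-f0,1),sensors.get_time_s())
    if not hit:
        cv2.imwrite("pics/press.png",camera("side")); break
    r.move_l(W(.031,y,.15),feed=.2)
E
```

```text
4 True [ 0.5473 -0.1877  0.0792] [-1.5  1.4  7.3] 4.4667
3 True [ 0.5262 -0.0695  0.0791] [-0.6  1.5  7. ] 6.8
2 False [0.5044 0.0487 0.0598] [-0.8  0.2  0.4] 9.7417
```

Cover 2 gave way (0.4 N at 20 mm depth), while 3 and 4 are held. Next I'll push it over from the near side.

Run:
```python
from h import *
y=.06
r.move_l(W(.031,y,.17),feed=.2)
r.move_l(W(-.10,y,.17),feed=.2)
cv2.imwrite("pics/mid.png",cv2.resize(camera("side")[140:320,180:420],None,fx=2.5,fy=2.5))
r.move_l(W(-.10,y,.105),feed=.15)
hit=r.move_l(W(.010,y,.105),feed=.06,max_force=25)
print(hit,(np.array(sensors.get_ee_pos())),W(.01,y,.105),np.round(sensors.get_force(),1),sensors.get_time_s())
r.move_l(W(-.10,y,.115),feed=.15)
r.move_l(W(-.13,y,.25),feed=.2)
cv2.imwrite("pics/after.png",cv2.resize(camera("side")[140:320,180:420],None,fx=2.5,fy=2.5))
```

```text
False [0.48414952 0.04499398 0.10520559] [np.float64(0.48389274043303593), np.float64(0.045015706036327985), 0.105] [-0.4  0.4  0.7] 13.9167
```

View pics/after.png

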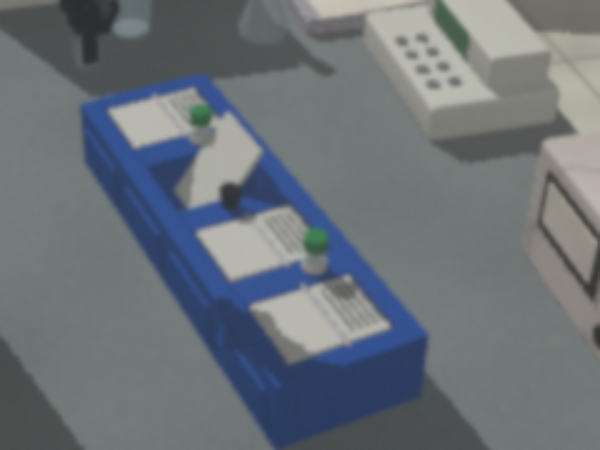

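The picture shows cover 2 raised, with its edge corners at crop (228,112) and (262,152). The jars and stopper are standing. I'll measure the angle by intersecting those rays with the cover's side planes.

Run:
```python
from h import *
for (u,v),yl in(((262,152),.02),((228,112),.10)):
    p=[[(u+.5)/2.5+179.5,(v+.5)/2.5+139.5]]
    A=ray("side",p,0.)[0];B=ray("side",p,.2)[0]
    c,s=np.cos(a),np.sin(a); L=lambda P:np.array([c*(P[0]-tx)+s*(P[1]-ty),-s*(P[0]-tx)+c*(P[1]-ty),P[2]])
    A,B=L(A),L(B); q=A+(B-A)*(yl-A[1])/(B[1]-A[1]); print(q,np.hypot(q[0],q[2]-.077),np.arctan2(q[2]-.077,-q[0]))
print(np.array(sensors.get_joint_vel()).round(3),sensors.get_time_s())
```

```text
[0.03576032 0.02       0.12342245] 0.058599015714629284 2.2271783742052493
[0.0351596  0.1        0.12368909] 0.05844713886160668 2.2162517945766402
[-0.     0.004 -0.008  0.002 -0.001 -0.   ] 15.6917
```

Both corners lie 58.5 mm from the pin (58 mm given), which puts the tilt at about 2.2 rad. The arm is clear, so I'm handing in.

```bash
python3 -c "
from cell import *
print(workorder.close_job())"
```

```text
the job is handed in; nothing more can be done
None
```

Cover 2 was the free one; it now stands open by itself at about 2.2 rad, covers 3 and 4 tested as held, cover 1 was left untouched, and the job is handed in with the jars and stopper still standing and the arm clear.

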